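Feed the weld carrier under the horn

TASK

Lay the flat carrier on the welding fixture with its nose in the guide channel, then slide it under the bridge until it presses firmly, with about 10 N and never more than 20 N, against the sprung stop hidden inside. Let it go so that it stays in touch with the stop, and then press the green button. Keep the carrier off the horn and the gripper off the bridge, leave the red button alone, and do not disturb the other things.

Things in the scene. Friction and masses are not known exactly. Their poses are not given: they have to be found in the camera images.
- carrier: Low grey steel plate 190 long (its x) x 60 wide (its y) x 14 mm thick, 0.5 to 0.75 kg, flat on the table at first. Origin: centre of its underside; +x points to its nose (front end), z up. It carries a white plastic fitting 34 x 30 mm centred 60 mm ahead of the origin whose top is 18 mm above the underside. Its friction on the platen, 2 to 6 N, (more if it rubs a rail) adds to the push felt and holds it against the stop's spring once let go.
- nose (a point): Middle of the lower edge of the carrier's front end, 95 mm ahead of the carrier's origin; axes as the carrier.
- grip_block (a point): Centre of the orange grip block on the carrier: 16 mm along carrier x, 34 mm along y, 32 mm high, standing on the plate (14 to 46 mm above the underside), 72 mm behind the carrier's origin (the plate goes on 15 mm behind the block). It can be pinched from above, or pushed from behind.
- press: Black welding fixture base with a bare aluminium platen, 290 (x) x 450 (y) mm, fixed on the table. Origin: centre of its underside; the platen's top is 40 mm above it. The guide channel runs along press y, 30 mm to +x of the origin, and the carrier is fed through it towards press -y.
- channel_mouth (a point): On the platen's top, on the channel's centre line, where its straight part begins; axes as the press. The channel runs 210 mm to press -y between two rails 12 mm high and 63 mm apart (1.5 mm play each side of the carrier). To +y two flared guides 62 mm long open it to about 79 mm; then 100 mm of open platen, whose edge a carrier may overhang.
- bridge: Grey bridge over the channel, fixed on the press. Origin: on the platen's top, on the channel's centre line, 130 mm to -y of the channel mouth, straight below the horn; axes as the press. Entrance face 40 mm to +y of the origin; 140 mm wide (x); roof 26 to 44 mm above the platen; the welding stack on it rises to 290 mm.
- bridge_entrance (a point): On the platen in the bridge's entrance plane, 40 mm to +y of the bridge's origin; axes as the press. Behind it, out of sight, a sprung rubber stop stands across the channel: its face is set anywhere from 57 to 93 mm to -y of this point (different each time, found by feel). It yields 1 mm per 4 N from no preload and bottoms after 7 mm.
- horn: Aluminium horn that hangs through the bridge. Origin: centre of its lower tip face (44 x 12 mm), 22 mm above the platen, so 4 mm above the fitting on the passing carrier. It must not be touched.
- green_button (a joint): Green start button on the platen's robot-side strip, 130 mm to +y and 100 mm to -x of the press origin. Value 0 at rest, 0.006 m fully pressed (straight down, 5 N spring); pressing past 0.004 m counts.
- green_button_top (a point): Centre of the green cap's top (28 mm across).
- red_button (a joint): Red stop button 110 mm to press -y of the green one. Value 0 at rest, grows when pressed; leave it alone.
- clamp_bar: Slotted aluminium bar 90 x 24 x 8 mm lying loose on the platen's far side. Bystander; origin at its underside's centre.
- anvil: Brass block 50 x 18 x 24 mm lying loose on the platen's far side. Bystander; origin at its underside's centre.
- wrench: Loose steel wrench on the table near the robot. Bystander.

How it is judged (in metres and radians):
On the way, in this order (a step that is already met when the one before it is completed fails the run):
1. the carrier lies flat on the platen with its nose in the guide channel (x of nose in the frame of channel_mouth between -0.006 and 0.006 m and y of nose in the frame of channel_mouth below 0.06 m and z of nose in the frame of channel_mouth below 0.004 m and angle between carrier's own z axis and vertical below 0.03 rad), for 0.1 s.
2. the carrier, flat in the channel under the bridge, presses on the hidden stop with more than 5 N for 0.3 s (contact force between carrier and bridge above 5 N and y of nose in the frame of bridge below -0.012 m and angle between carrier's own z axis and vertical below 0.06 rad), for 0.3 s.
3. after that the carrier is let go, still touching the stop, and then the green button is pressed by more than 4 mm (value of joint green_button above 0.004 m and contact force between carrier and bridge above 0.2 N and contact force between the fingers and carrier below 0.1 N), for 0.05 s.
At the end, for the whole second after the job is handed in: The carrier lies flat (within 0.03 rad) and at rest in the channel with its nose under the bridge, let go and still touching the hidden stop (contact above 0.2 N); the green button has been pressed after the seating and has come back up (below 2 mm) (contact force between carrier and bridge above 0.2 N and y of nose in the frame of bridge between -0.065 and -0.012 m and z of nose in the frame of channel_mouth below 0.004 m and angle between carrier's own z axis and vertical below 0.03 rad and linear speed of carrier below 0.01 m/s and value of joint green_button below 0.002 m).
It fails at once if the carrier presses on the stop or bridge with more than 20 N (contact force between carrier and bridge above 20 N).
It fails at once if the carrier touches the horn (more than 2 N) (contact force between carrier and horn above 2 N).
It fails at once if the robot touches the bridge or its horn (more than 3 N) (contact force between any of the arm, the fingers and bridge above 3 N).
It fails at once if the red button is pressed by more than 2 mm (value of joint red_button above 0.002 m).
It fails at once if the slotted bar, the brass block or the wrench is moved by more than 2 cm (distance of any of clamp_bar, anvil, wrench from where it was at the start of the episode above 0.02 m).
It also fails if it takes over 67 s, if anything falls off the work surface, if the arm or the gripper's body presses on something with over 40 N, if the wrist force passes 120 N, or if a joint passes its speed limit or range.

ROBOT

A 7-joint arm with a two-finger parallel gripper is mounted at the origin on the work surface. World frame = base frame: x ahead of the robot, y to its left, z up, the work surface at z = 0. Lengths are in m, angles in degrees, forces in N, time in s.
With the tool pointing down it reaches from about 0.425 to 0.875 m from the base axis. Payload 4.7 kg.
Tool frame: the origin (TCP) lies where the fingers leave the gripper's body, on its centre line; the fingertips stand 70 mm ahead of it and the grasp point (between the pads) lies 51 mm ahead of it (env.tip_reach is the distance from the TCP to the fingertips, in m); z points along the fingers, x is the direction in which the jaws open and shut, and the axes are right-handed (so a half turn about z gives the same grasp; the last joint's range is limited). The gripper opens to 87 mm and grips with 3 to 60 N. Pads are 19 mm wide; open, the fingers measure 117 mm over their backs; the gripper's body (75 mm by 190 mm) begins 51 mm behind the grasp point.
Start: joints at [-71.958, 18.392, -4.016, 83.108, 1.295, 78.541, -3.26], TCP at [0.193, 0.621, 0.292] pointing down, gripper open.
Joint ranges: [-163.93, 163.93], [-17.29, 119.83], [-79.2, 71.16], [3.27, 140.29], [-89.18, 269.18], [5.43, 117.66], [-154.24, 154.24]. Speed limits (degrees/s): [147.25, 147.25, 180, 180, 180, 180, 180].

INTERFACE

Orientations are given as [roll, pitch, yaw] about the fixed x, y, z axes, in that order (R = Rz(yaw) Ry(pitch) Rx(roll)).
In Python, from cell import env, optics, order gives the robot as it stands.
- The arm moves only by the shell command python3 -m creep 'ROWS' [FORCE]. ROWS is JSON, a list of rows, each a list of 7 numbers: the shift along the tool's x, y, z in cm, then the turn, a rotation vector about the tool's x, y, z in rad, then the opening, from 0 (shut) to 1 (fully open). A call has 1 to 20 rows; each row shifts and turns the pose as measured when the row begins, along the tool's axes as they then stand; what a row does not reach is not made up. A row lasts 1/10 s, in which the tool goes at most 50 mm and 8.59 degrees, less where a joint would pass 70% of its speed; a pose out of reach is approached as far as the arm can. A call with a gripper value outside its range is refused whole. The fingers move at their own pace and stop on an object; FORCE is the grip in N (left out, the last holds). Time passes only in rows, so rows that do not move let the fingers close. It gives the time, the measured TCP pose, the force and the opening at its end, in the units of the state.
- env.get_obs(): the state, without advancing time (a new reading comes with each control period).
- optics.read_camera(name): name is "side" or "top" or "wrist"; returns a dict with "frame" (420x560x3 uint8, blue, green, red), "z_map" (420x560 float32, m along the optical axis (not along the pixel's ray), 0 where there is no reading), "fx", "fy", "cx", "cy" (pixels), "distortion" ([k1, k2, p1, p2, k3] as OpenCV has them; the pictures are not rectified), "R" (3x3) and "t" (3): a world point X has camera coordinates R X + t; the wrist camera has in their place "hand_eye" (4x4, takes a point from camera to tool coordinates, whose origin is the TCP and whose axes are the tool frame's). Camera axes: x right, y down, z forward; pixel columns grow to the right and rows downward; lengths in m; the calibration is good to about 2 mm. A picture is of the moment at which its call begins: read the wrist's pose just before it.
- order.sign_off(): hands the job in, once; it reports no verdict.
The state is a dict: "time_s": time; "qpos": joint angles; "joint_velocities": joint speeds; "effort": joint torques, N m; "tool_pos": TCP position; "tool_rot": TCP orientation; "force": force on the tool from outside, world axes, zero at the start; "wrist_torque": the same for the moment, N m; "grip_width": finger opening in m.
Only numpy, scipy, OpenCV 4.12 (cv2) and the standard library are available. Lean on these libraries where they do the work, as an engineer would, in place of code of your own. Each camera call takes 0.05 s, during which the arm holds its last target. There are 200 camera calls.

## Working session

There is one attempt and no reset: what is moved stays moved. The work goes in short steps, Python scripts to look and compute and a shell command to move; the robot and the scene stay as the last step left them, time stands still between calls to the robot, and variables do not carry over. Pictures are saved under pics/ and viewed, on a budget of 10 in all, crops included, one or two more only if the job needs it, and the job is handed in when it is done.

```bash
ls; mkdir -p pics
python3 - <<'E'
from cell import env,optics
import cv2,numpy as np
print(env.get_obs())
ims=[]
for n in("top","side"):
    c=optics.read_camera(n);cv2.imwrite(f"pics/{n}0.png",c["frame"]);np.savez(f"{n}0.npz",**c)
    print(n,c["fx"],c["cx"],c["cy"],c["distortion"],np.round(c["R"],4).tolist(),c["t"])
E
```

```text
pics
{'time_s': 0.0, 'qpos': array([-71.95862052,  18.43921595,  -4.01581078,  83.174281  ,
         1.29518284,  78.5414565 ,  -3.25917874]), 'joint_velocities': array([ 0.07941239,  0.03688096,  0.0267723 ,  0.13524715, -0.08455795,
       -0.02580922, -0.06154944]), 'effort': array([ 2.94457623e-04, -4.91282487e+01, -4.03881753e-01, -3.12533391e+01,
       -6.40847068e-02,  4.36048291e-02,  1.55431999e-04]), 'tool_pos': array([0.19248912, 0.62040436, 0.2911651 ]), 'tool_rot': array([1.79994144e+02, 1.09698433e-01, 7.27694736e+01]), 'force': array([ 0.31504679,  0.40145548, -0.27226469]), 'wrist_torque': array([-0.00080873, -0.02478653, -0.0607855 ]), 'grip_width': 0.08694949496404923}
top 523.1349670900289 276.80983128354535 215.03693768394294 [-0.15278978  0.          0.          0.          0.        ] [[0.0128, -0.9995, -0.0281], [-0.9966, -0.0104, -0.0819], [0.0816, 0.029, -0.9962]] [0.05874985 0.51858159 1.18533743]
side 446.4999783477589 278.76311824763246 213.52841159529024 [-0.12540756  0.          0.          0.          0.        ] [[0.7618, -0.6478, -0.0012], [-0.3893, -0.4563, -0.8002], [0.5178, 0.61, -0.5997]] [-0.37315686  0.26783968  0.53512728]
```

View pics/top0.png

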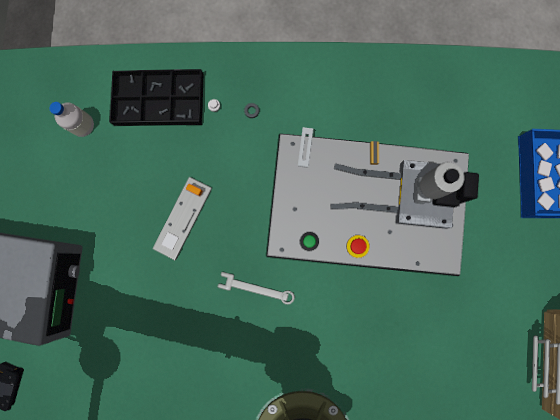

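View pics/side0.png

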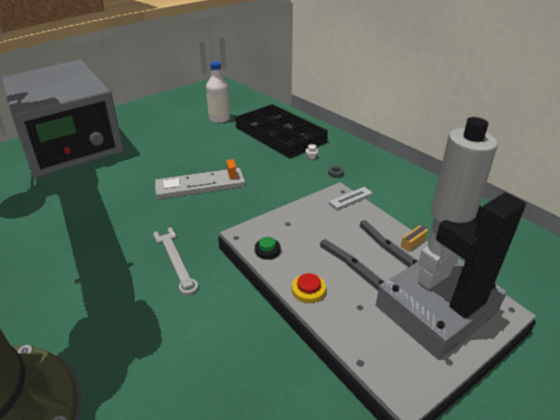

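The top view shows the carrier at about (183,218), with its white fitting (nose) at (170,241) and the orange block at (194,188). The channel runs right from about (335,187) to the bridge at (425,190), green is at (310,241), and red is at (358,246). The side view confirms this layout; the wrench is at (175,262).

```bash
cat > h.py <<'E'
import numpy as np,cv2
from scipy.spatial.transform import Rotation as Ro
def K(c): return np.array([[c["fx"],0,c["cx"]],[0,c["fy"],c["cy"]],[0,0,1.]])
def pose(c,obs=None):
    if "R" in c: return np.array(c["R"]),np.array(c["t"])
    T=np.eye(4);T[:3,:3]=Ro.from_euler("xyz",obs["tool_rot"],degrees=True).as_matrix();T[:3,3]=obs["tool_pos"]
    M=np.linalg.inv(T@c["hand_eye"]);return M[:3,:3],M[:3,3]
def ray(c,uv,obs=None):
    R,t=pose(c,obs)
    p=cv2.undistortPoints(np.array(uv,float).reshape(-1,1,2),K(c),np.array(c["distortion"]))[:,0]
    return -R.T@t,np.c_[p,np.ones(len(p))]@R
def cast(c,uv,z,obs=None):
    o,d=ray(c,uv,obs);return o+d*((z-o[2])/d[:,2])[:,None]
def depth(c,uv,obs=None):  # 3D via z_map
    R,t=pose(c,obs);o,d=ray(c,uv,obs);uv=np.round(np.array(uv)).astype(int)
    return o+d*c["z_map"][uv[:,1],uv[:,0]][:,None]
def tri(rs):
    A=0;b=0
    for o,d in rs:
        d=d/np.linalg.norm(d);P=np.eye(3)-np.outer(d,d);A=A+P;b=b+P@o
    return np.linalg.solve(A,b)
def mask(c,lo,hi,roi=None):
    m=cv2.inRange(cv2.cvtColor(c["frame"],cv2.COLOR_BGR2HSV),lo,hi)
    if roi:
        n=np.zeros_like(m);x0,y0,x1,y1=roi;n[y0:y1,x0:x1]=m[y0:y1,x0:x1];m=n
    return m
def blob(m):
    cs,_=cv2.findContours(m,cv2.RETR_EXTERNAL,cv2.CHAIN_APPROX_NONE);return max(cs,key=cv2.contourArea)
def cen(k):
    M=cv2.moments(k);return [M["m10"]/M["m00"],M["m01"]/M["m00"]]
E
python3 - <<'E'
from h import *
T=dict(np.load("top0.npz"));S=dict(np.load("side0.npz"))
np.set_printoptions(precision=4,suppress=True)
# orange block
for n,c,roi in(("top",T,(150,160,230,270)),("side",S,(210,150,250,190))):
    k=blob(mask(c,(5,120,80),(22,255,255),roi));uv=[cen(k)];print("orange",n,uv,cv2.contourArea(k),cv2.minAreaRect(k),depth(c,uv)[0])
ot=ray(T,[cen(blob(mask(T,(5,120,80),(22,255,255),(150,160,230,270))))])
# green cap
g=[]
for n,c,roi in(("top",T,(295,225,325,260)),("side",S,(250,225,285,265))):
    k=blob(mask(c,(45,150,60),(85,255,255),roi));uv=[cen(k)];print("green",n,uv,cv2.contourArea(k),depth(c,uv)[0]);o,d=ray(c,uv);g.append((o,d[0]))
print("green tri",tri(g))
for nm,z,roi in(("platen",.04,(255,120,490,290)),("carrier",.014,(140,160,225,275))):
    m=mask(T,(0,0,110),(180,60,255),roi)
    k=blob(cv2.morphologyEx(m,cv2.MORPH_CLOSE,np.ones((9,9))))
    r=cv2.minAreaRect(cv2.convexHull(k));b=cv2.boxPoints(r);P=cast(T,b,z);print(nm,b.tolist(),P[:,:2].tolist(),"c",P.mean(0),"depth c",depth(T,[r[0]])[0],np.linalg.norm(P-np.roll(P,1,0),axis=1))
# rails dark in top
m=mask(T,(0,0,0),(180,90,105),(325,155,398,215))
n,l,st,ce=cv2.connectedComponentsWithStats(m)
for i in range(1,n):
    if st[i,4]>40:
        ys,xs=np.where(l==i);print("rail",st[i]);
        for a,b in((355,370),(370,385),(385,397)):
            q=(xs>=a)&(xs<b);
            if q.any(): print(cast(T,[[xs[q].mean(),ys[q].mean()]],.052)[0])
E
```

```text
orange top [[193.2301587301587, 188.91666666666666]] 84.0 ((193.89999389648438, 189.2000274658203), (16.099689483642578, 6.708203315734863), 26.56505012512207) [0.5736 0.256  0.0487]
orange side [[231.3398184176394, 168.41115434500648]] 128.5 ((231.37997436523438, 168.66000366210938), (19.516149520874023, 8.485281944274902), 81.8698959350586) [0.5643 0.2438 0.0416]
green top [[308.9669811320755, 240.96698113207546]] 106.0 [ 0.4576 -0.0086  0.0607]
green side [[266.77070063694265, 243.8301486199575]] 157.0 [ 0.452  -0.0146  0.0618]
green tri [ 0.4574 -0.0085  0.0548]
platen [[267.05755615234375, 254.95343017578125], [280.7835693359375, 124.5561752319336], [473.28216552734375, 144.81918334960938], [459.55615234375, 275.2164306640625]] [[0.42554193273558616, 0.08517603821819691], [0.7268217164623478, 0.05773979599228654], [0.6856748728027806, -0.39247211577098823], [0.38316595379599105, -0.3541151512540072]] c [ 0.5553 -0.1509  0.04  ] depth c [ 0.5528 -0.1475  0.0444] [0.4413 0.3025 0.4521 0.3049]
carrier [[151.50408935546875, 248.56021118164062], [188.60137939453125, 176.05184936523438], [211.23489379882812, 187.63180541992188], [174.13760375976562, 260.1401672363281]] [[0.43641267470189843, 0.3585303024501394], [0.6087183548830732, 0.2745959890714862], [0.5814910285473066, 0.21991389819600402], [0.41027337120511453, 0.30365661614291745]] c [0.5092 0.2892 0.014 ] depth c [0.509 0.289 0.014] [0.0608 0.1917 0.0611 0.1906]
rail [334 164  64  16 415]
[ 0.615  -0.1286  0.052 ]
[ 0.6119 -0.1623  0.052 ]
[ 0.609  -0.1929  0.052 ]
rail [330 202  68  13 396]
[ 0.5388 -0.1278  0.052 ]
[ 0.5354 -0.162   0.052 ]
[ 0.5327 -0.1926  0.052 ]
```

```bash
python3 -m creep '[[-2,3.9,0,0,0,0,1],[-2,3.9,0,0,0,0,1],[-2,3.9,0,0,0,0,1],[-2,3.9,0,0,0,0,1],[-2,3.9,0,0,0,0,1],[-2,3.9,0,0,0,0,1],[-2,3.9,0,0,0,0,1],[-2,3.9,0,0,0,0,1],[-2,3.9,0,0,0,0,1],[-2,3.9,0,0,0,0,1],[-2,3.9,0,0,0,0,1],[-2,3.9,0,0,0,0,1]]' 60
python3 -m creep '[[0,0,0,0,0,0.149,1],[0,0,0,0,0,0.149,1],[0,0,0,0,0,0.149,1],[0,0,0,0,0,0.149,1],[0,0,0,0,0,0.149,1],[0,0,0,0,0,0.149,1],[0,0,0,0,0,0.149,1],[0,0,0,0,0,0.149,1],[0,0,0,0,0,0.149,1],[0,0,0,0,0,0.149,1],[0,0,0,0,0,0.149,1],[0,0,0,0,0,0.149,1],[0,0,0,0,0,0.149,1],[0,0,0,0,0,0.149,1],[0,0,0,0,0,0.149,1],[0,0,0,0,0,0.149,1],[0,0,0,0,0,0.149,1],[0,0,0,0,0,0.149,1],[0,0,0,0,0,0.149,1],[0,0,0,0,0,0.149,1]]'
```

```text
time_s: 1.3
tool_pos: [0.5748, 0.2462, 0.2834]
tool_rot: [-179.5, 0.5, 73.8]
force: [1.0, -0.2, 0.2]
grip_width: 0.0871
time_s: 3.3
tool_pos: [0.5759, 0.2333, 0.271]
tool_rot: [178.7, -1.4, -98.3]
force: [0.7, 0.1, -0.1]
grip_width: 0.0869
```

```bash
cat >> h.py <<'E'
def plan(obs,p,yaw):
    R=Ro.from_euler("xyz",obs["tool_rot"],degrees=True);D=Ro.from_euler("xyz",[180,0,yaw],degrees=True)
    return "shift cm",np.round(R.inv().apply(np.array(p)-obs["tool_pos"])*100,2),"rv",np.round((R.inv()*D).as_rotvec(),3)
E
python3 - <<'E'
from h import *;from cell import env
print(*plan(env.get_obs(),[.5737,.2566,.23],-116))
E
```

```text
shift cm [-2.37  0.46  4.05] rv [ 0.02  -0.027  0.308]
```

```bash
python3 -m creep '[[-0.8,0,1.3,0.007,-0.009,0.103,1],[-0.8,0,1.3,0.007,-0.009,0.103,1],[-0.8,0,1.3,0.007,-0.009,0.103,1],[0,0,0,0,0,0,1]]'
python3 - <<'E'
from h import *;from cell import env,optics
o=env.get_obs();c=optics.read_camera("wrist");cv2.imwrite("pics/w1.png",c["frame"]);np.savez("w1.npz",obs=np.r_[o["tool_pos"],o["tool_rot"]],**c)
print(o["tool_pos"],o["tool_rot"],o["qpos"],c["hand_eye"],c["fx"])
k=blob(mask(c,(5,120,80),(22,255,255)));print(cen(k),cv2.minAreaRect(k),depth(c,[cen(k)],o))
E
```

```text
time_s: 3.7
tool_pos: [0.5805, 0.2564, 0.229]
tool_rot: [-180.0, -0.1, -116.9]
force: [-0.6, 0.1, -0.2]
grip_width: 0.0868
[0.58053089 0.25637224 0.22895155] [-1.79950531e+02 -5.82440329e-02 -1.16923030e+02] [ -57.94231744   21.87002888   40.29345769   91.50613407  -14.58924157
   72.03841104 -132.07695154] [[ 9.99999283e-01 -4.21302463e-04 -1.12102742e-03  3.75424843e-04]
 [ 7.09336956e-04  9.62578784e-01  2.71001074e-01 -7.38498382e-02]
 [ 9.64903793e-04 -2.71001675e-01  9.62578392e-01 -9.11132304e-02]
 [ 0.00000000e+00  0.00000000e+00  0.00000000e+00  1.00000000e+00]] 343.1626375949791
[418.2354827526434, 343.3368001386722] ((405.1470642089844, 343.5882568359375), (17.646671295166016, 308.8404846191406), 87.27368927001953) [[0.58575472 0.21706651 0.25424735]]
```

View pics/w1.png

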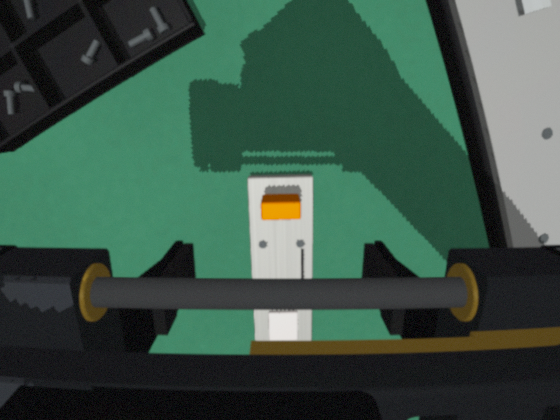

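The wrist view shows the carrier aligned upright, with the orange block top at about (281,208), the rear edge at row 176 and the nose downward at (283,340).

Run:
```python
from h import *;from cell import env
o=env.get_obs();c=dict(np.load("w1.npz"));T=dict(np.load("top0.npz"))
k=blob(mask(c,(5,120,80),(22,255,255),(240,180,330,225)));r=cv2.minAreaRect(k);b=cv2.boxPoints(r)
print(b,depth(c,[r[0]],o))
P=cast(c,b,.046,o);print(P,P.mean(0))
m=mask(c,(0,0,110),(180,60,255),(235,165,330,250));k=blob(m);k=k[:,0]
for s in(0,1):
    pts=[]
    for y in range(185,245,3):
        x=k[k[:,1]==y][:,0]
        if len(x): pts.append([x.min() if s==0 else x.max(),y])
    q=cast(c,pts,.014,o);v=np.polyfit(q[:,0],q[:,1],1);print("edge yaw",np.degrees(np.arctan(v[0]))+180,q.mean(0))
w=ray(c,[r[0]],o);kt=cen(blob(mask(T,(5,120,80),(22,255,255),(150,160,230,270))));t=ray(T,[kt]);print("tri",tri([(w[0],w[1][0]),(t[0],t[1][0])]))
```

```text
[[261. 194.]
 [300. 194.]
 [300. 219.]
 [261. 219.]] [[0.57778077 0.25525291 0.04660017]]
[[0.5944444  0.26485006 0.046     ]
 [0.57991706 0.23616222 0.046     ]
 [0.56046921 0.24560212 0.046     ]
 [0.5752964  0.27487919 0.046     ]] [0.57753177 0.2553734  0.046     ]
edge yaw 154.3659022720248 [0.57682586 0.28899935 0.014     ]
edge yaw 153.63385263633384 [0.54985827 0.23575003 0.014     ]
tri [0.57524638 0.25725467 0.03728847]
```

Run:
```python
from h import *;from cell import env
print(*plan(env.get_obs(),[.575,.257,.089],-116))
```

```text
shift cm [ 0.16  0.62 14.1 ] rv [-0.002 -0.    -0.014]
```

```bash
python3 -m creep '[[0.16,0.62,2,0,0,-0.014,1],[0,0,3,0,0,0,1],[0,0,3,0,0,0,1],[0,0,3,0,0,0,1],[0,0,1.5,0,0,0,1],[0,0,0,0,0,0,1]]'
python3 - <<'E'
from h import *;from cell import env
print(*plan(env.get_obs(),[.575,.257,.089],-116))
E
```

```text
time_s: 4.35
tool_pos: [0.5782, 0.2558, 0.107]
tool_rot: [-179.7, 0.3, -115.2]
force: [-0.2, -0.3, -0.7]
grip_width: 0.0869
shift cm [0.04 0.36 1.8 ] rv [-0.006  0.005  0.013]
```

```bash
python3 -m creep '[[0,0.4,1,-0.006,0.005,0.013,1],[0,0,0.8,0,0,0,1],[0,0,0,0,0,0,0.3],[0,0,0,0,0,0,0],[0,0,0,0,0,0,0],[0,0,0,0,0,0,0],[0,0,0,0,0,0,0],[0,0,0,0,0,0,0],[0,0,0,0,0,0,0]]' 60
```

```text
time_s: 5.25
tool_pos: [0.5781, 0.2587, 0.094]
tool_rot: [-179.7, 0.4, -115.9]
force: [-0.9, -2.4, -0.5]
grip_width: 0.0392
```

```bash
python3 -m creep '[[0,0,0,0,0,0,0.8],[0,0,0,0,0,0,0.8],[0,0.2,0.4,0,0,0,0.8],[0,0,0.3,0,0,0,0.8]]' 60;python3 - <<'E'
from h import *;from cell import env
print(*plan(env.get_obs(),[.575,.257,.089],-116))
E
```

```text
time_s: 5.65
tool_pos: [0.5764, 0.2598, 0.087]
tool_rot: [-179.7, 0.4, -115.9]
force: [-0.2, 0.4, 0.5]
grip_width: 0.0632
shift cm [ 0.31  0.01 -0.21] rv [-0.005  0.008  0.001]
```

```bash
python3 -m creep '[[0.25,0,-0.2,0,0,0,0.6],[0,0,0,0,0,0,0],[0,0,0,0,0,0,0],[0,0,0,0,0,0,0],[0,0,0,0,0,0,0],[0,0,0,0,0,0,0],[0,0,0,0,0,0,0],[0,0,0,0,0,0,0],[0,0,0,0,0,0,0],[0,0,0,0,0,0,0]]' 60
python3 -m creep '[[0,0,0,0,0,0,0],[0,0,-2,0,0,0,0],[0,0,-2,0,0,0,0],[0,0,-1,0,0,0,0],[0,0,0,0,0,0,0],[0,0,0,0,0,0,0]]'
python3 - <<'E'
from h import *;from cell import env,optics
print(env.get_obs()["wrist_torque"])
c=optics.read_camera("side");cv2.imwrite("pics/s2.png",cv2.resize(c["frame"][100:260,100:340],None,fx=3,fy=3))
E
```

```text
time_s: 6.65
tool_pos: [0.5748, 0.2572, 0.0884]
tool_rot: [-179.8, 0.4, -115.9]
force: [-0.3, 0.3, -0.8]
grip_width: 0.0335
time_s: 7.25
tool_pos: [0.5707, 0.255, 0.1329]
tool_rot: [-180.0, -0.2, -115.9]
force: [-0.1, 0.5, -7.4]
grip_width: 0.0335
[-0.24502806 -0.24575783  0.05151242]
```

View pics/s2.png

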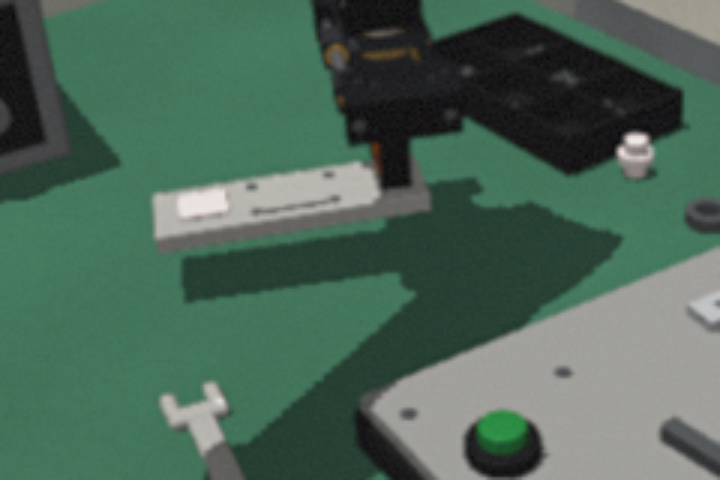

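The carrier hangs level from the block, with a lifted weight of about 7 N. The next move is to raise it and turn it.

```bash
python3 -m creep '[[0,0,-3,0,0,0,0],[0,0,-3,0,0,0,0],[0,0,-3,0,0,0,0],[0,0,0,0,0,-0.149,0],[0,0,0,0,0,-0.149,0],[0,0,0,0,0,-0.149,0],[0,0,0,0,0,-0.149,0],[0,0,0,0,0,-0.149,0],[0,0,0,0,0,-0.149,0],[0,0,0,0,0,-0.149,0],[0,0,0,0,0,-0.149,0],[0,0,0,0,0,-0.149,0],[0,0,0,0,0,-0.149,0],[0,0,0,0,0,-0.149,0],[0,0,0,0,0,-0.149,0],[0,0,0,0,0,-0.149,0],[0,0,0,0,0,0,0]]';python3 - <<'E'
from h import *;from cell import env
print(*plan(env.get_obs(),[.601,.129,.2],-5.35))
E
```

```text
time_s: 9.0
tool_pos: [0.5613, 0.2537, 0.2017]
tool_rot: [179.0, 1.8, -3.9]
force: [-0.5, 0.1, -6.7]
grip_width: 0.0332
shift cm [ 4.82 12.16  0.22] rv [0.017 0.031 0.025]
```

```bash
python3 -m creep '[[1.2,3,0,0.004,0.008,0.006,0],[1.2,3,0,0.004,0.008,0.006,0],[1.2,3,0,0.004,0.008,0.006,0],[1.2,3,0,0.004,0.008,0.006,0],[0,0,0,0,0,0,0],[0,0,0,0,0,0,0]]';python3 - <<'E'
from h import *;from cell import env,optics
o=env.get_obs();print(o["tool_pos"],o["tool_rot"],*plan(o,[.601,.129,.2],-5.35))
for n in("top","wrist"):
    c=optics.read_camera(n);np.savez(n+"2.npz",**c);cv2.imwrite(f"pics/{n}2.png",c["frame"])
t=cv2.imread("pics/top2.png")[110:290,240:440];w=cv2.imread("pics/wrist2.png")
cv2.imwrite("pics/both2.png",np.vstack([cv2.resize(t,(500,450)) ]))
E
```

```text
time_s: 9.6
tool_pos: [0.5963, 0.1282, 0.1951]
tool_rot: [-180.0, 0.6, -6.6]
force: [0.2, 0.5, -7.6]
grip_width: 0.0334
[0.59627692 0.12819718 0.19511402] [-179.99895019    0.58352912   -6.59513209] shift cm [ 0.45 -0.13 -0.49] rv [-0.     0.01  -0.022]
```

View pics/both2.png

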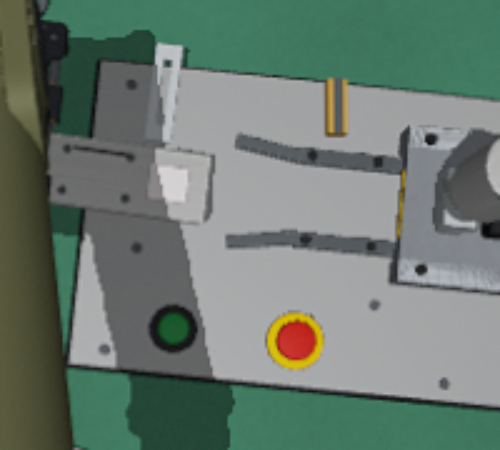

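View pics/wrist2.png

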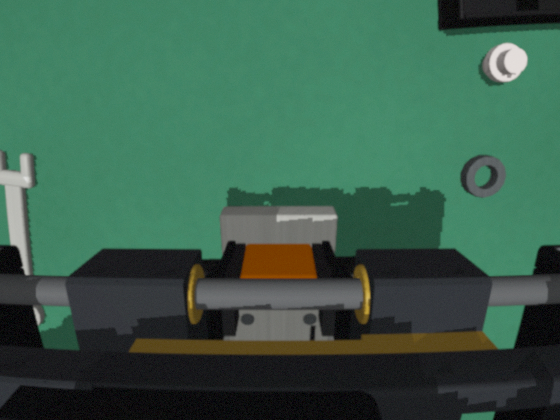

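The top crop (×2.5) shows the nose end edge at (213,153)–(208,222). The rail bolts are at (312,155), (378,162), (305,240) and (371,246). The wrist view shows the block gripped squarely, with the orange top at (278,262).

Run:
```python
from h import *
np.set_printoptions(precision=4,suppress=True)
c=dict(np.load("top2.npz"));f=lambda p:[[240+x/2.5,110+y/2.5] for x,y in p]
B=cast(c,f([(312,155),(378,162),(305,240),(371,246)]),.052);print(B)
a=(B[0]+B[2])/2;b=(B[1]+B[3])/2;print("centre line",a,b,np.degrees(np.arctan2(*(b-a)[1::-1])), "widths",np.linalg.norm(B[0]-B[2]))
print("bend/tip",cast(c,f([(235,140),(227,241),(406,204)]),.052))
N=cast(c,f([(213,153),(208,222)]),.121);print("nose",N,N.mean(0))
E=cast(c,f([(48,134),(213,153),(48,202),(208,222)]),.121);print("edge yaw",np.degrees(np.arctan2(*(E[1]-E[0])[1::-1])),np.degrees(np.arctan2(*(E[3]-E[2])[1::-1])))
# refined rails from mask
m=mask(c,(0,0,0),(180,90,105),(325,155,398,215));n,l,st,ce=cv2.connectedComponentsWithStats(m)
for i in range(1,n):
    if st[i,4]>100:
        ys,xs=np.where(l==i);q=xs>366;q2=cast(c,np.c_[xs[q],ys[q]],.052);p=np.polyfit(q2[:,1],q2[:,0],1);print("rail x=",p,np.polyval(p,-.16),np.polyval(p,-.0873))
```

```text
[[ 0.6154 -0.1344  0.052 ]
 [ 0.6098 -0.1947  0.052 ]
 [ 0.5379 -0.1278  0.052 ]
 [ 0.5331 -0.1877  0.052 ]]
centre line [ 0.5766 -0.1311  0.052 ] [ 0.5714 -0.1912  0.052 ] -94.95939999706306 widths 0.07784680663760135
bend/tip [[ 0.6284 -0.0644  0.052 ]
 [ 0.5362 -0.0574  0.052 ]
 [ 0.5717 -0.2199  0.052 ]]
nose [[ 0.6046 -0.0401  0.121 ]
 [ 0.5454 -0.0361  0.121 ]] [ 0.575  -0.0381  0.121 ]
edge yaw -96.15783658263962 -96.61877645441376
rail x= [0.0882 0.6261] 0.6119640135421016 0.6183794334803723
rail x= [0.0925 0.5505] 0.5356706794688726 0.5423965697286773
```

Run:
```python
from h import *;from cell import env
print(*plan(env.get_obs(),[.5964,.0893,.15],-5.2))
```

```text
shift cm [0.48 3.83 4.53] rv [ 0.001  0.009 -0.022]
```

```bash
python3 -m creep '[[0.3,1.9,0,0,0.005,-0.011,0],[0.2,1.9,0,0,0.005,-0.011,0],[0,0,2,0,0,0,0],[0,0,2,0,0,0,0],[0,0,0,0,0,0,0],[0,0,0,0,0,0,0]]';python3 - <<'E'
from h import *;from cell import env,optics
o=env.get_obs();print(o["tool_pos"],o["tool_rot"],*plan(o,[.5964,.0893,.15],-5.2))
c=optics.read_camera("top");np.savez("top3.npz",**c);cv2.imwrite("pics/top3.png",cv2.resize(c["frame"][130:250,270:430],(800,600),interpolation=cv2.INTER_CUBIC))
E
```

```text
time_s: 10.3
tool_pos: [0.5961, 0.0976, 0.154]
tool_rot: [-179.8, 0.1, -4.9]
force: [-0.6, -0.0, -5.5]
grip_width: 0.0337
[0.59607734 0.09763402 0.15399495] [-1.79826906e+02  7.81370462e-02 -4.89760004e+00] shift cm [0.1  0.83 0.4 ] rv [-0.003  0.001  0.005]
```

View pics/top3.png

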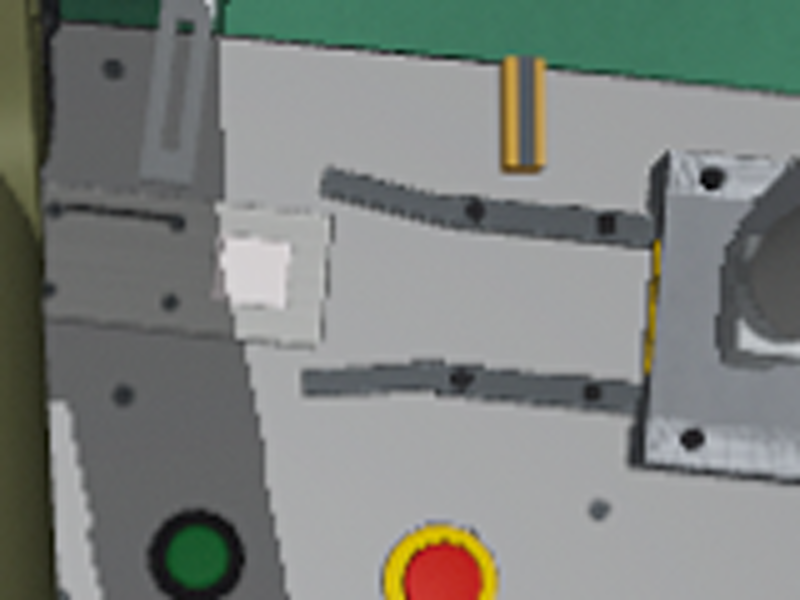

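The ×5 crop shows the nose edge at (333,212)–(322,348), flare tips at (325,183) and (303,382), and bolts at (475,210), (607,224), (461,378) and (592,392).

Run:
```python
from h import *;from cell import env
np.set_printoptions(precision=4,suppress=True)
o=env.get_obs();u=o["tool_pos"][2]-.0884
c=dict(np.load("top3.npz"));f=lambda p:[[270+(x+.5)/5-.5,130+(y+.5)/5-.5] for x,y in p]
B=cast(c,f([(475,210),(607,224),(461,378),(592,392)]),.052)
a=(B[0]+B[2])/2;b=(B[1]+B[3])/2;d=(b-a)/np.linalg.norm(b-a);print("bolts mid",a,b,"yaw",np.degrees(np.arctan2(d[1],d[0])))
t=cast(c,f([(322,183),(303,382)]),.052);print("tips",t,(t.mean(0)-a)@d)
N=cast(c,f([(333,212),(322,348)]),u+.014).mean(0);n=np.array([-d[1],d[0],0])
print("nose",N,"along from bolts",(N-a)@d,"lateral(+ = %s)"%n,(N-a)@n, "tool-nose",o["tool_pos"][:2]-N[:2])
e=cast(c,f([(45,188),(330,212),(45,318),(322,348)]),u+.014);print([np.degrees(np.arctan2(*(q-p)[1::-1])) for p,q in((e[0],e[1]),(e[2],e[3]))])
E_=cast(c,f([(658,243),(640,383)]),.066);print("entr",E_,(E_.mean(0)-a)@d)
```

```text
bolts mid [ 0.578  -0.1307  0.052 ] [ 0.5723 -0.1905  0.052 ] yaw -95.41045190925787
tips [[ 0.6279 -0.0644  0.052 ]
 [ 0.5371 -0.0561  0.052 ]] -0.07053673729102504
nose [ 0.5798 -0.0647  0.0795] along from bolts -0.06580775704445867 lateral(+ = [ 0.9955 -0.0943  0.    ]) -0.004454972803613871 tool-nose [0.016  0.1625]
[np.float64(-94.32937928487378), np.float64(-95.64775270716679)]
entr [[ 0.6001 -0.2146  0.066 ]
 [ 0.5369 -0.2058  0.066 ]] 0.08006775718965535
```

```bash
python3 -m creep '[[0.45,1.1,0,0,0,0.007,0],[0,0.2,0,0,0,0,0],[0,0,0,0,0,0,0]]';python3 - <<'E'
from h import *;from cell import env
o=env.get_obs();print(*plan(o,[.5961+.0044-.001,.0976-.0115,.128],-5.4))
E
```

```text
time_s: 10.65
tool_pos: [0.6007, 0.0846, 0.1562]
tool_rot: [-179.8, -0.1, -5.2]
force: [-0.1, -0.6, -6.3]
grip_width: 0.0334
shift cm [-0.13 -0.13  2.82] rv [-0.004 -0.001  0.003]
```

```bash
python3 -m creep '[[-0.1,0,0.8,0,0,0,0],[0,0,0.8,0,0,0,0],[0,0,0.5,0,0,0,0],[0,0,0,0,0,0,0]]';python3 - <<'E'
from h import *;from cell import env
o=env.get_obs();print(*plan(o,[.5995,.0861,.128],-5.4))
E
```

```text
time_s: 11.05
tool_pos: [0.6021, 0.0863, 0.1373]
tool_rot: [-179.6, -0.4, -5.1]
force: [-0.1, 0.1, -1.5]
grip_width: 0.0334
shift cm [-0.27  0.05  0.93] rv [-0.007 -0.007  0.005]
```

```bash
python3 -m creep '[[-0.2,0,-0.1,-0.007,-0.007,0.005,0],[0,0,0,0,0,0,0]]';python3 - <<'E'
from h import *;from cell import env,optics
o=env.get_obs();print(o["wrist_torque"])
a=optics.read_camera("top");b=optics.read_camera("side")
np.savez("top4.npz",**a)
A=cv2.resize(a["frame"][150:220,290:400],(770,490),interpolation=cv2.INTER_CUBIC)
cv2.imwrite("pics/top4.png",A);cv2.imwrite("pics/side4.png",cv2.resize(b["frame"][160:320,220:440],(800,582)))
E
```

```text
time_s: 11.25
tool_pos: [0.6005, 0.0863, 0.1383]
tool_rot: [179.9, -0.1, -5.4]
force: [-0.0, 1.5, -5.3]
grip_width: 0.0335
[ 0.26332871  0.07608359 -0.03912145]
```

View pics/side4.png

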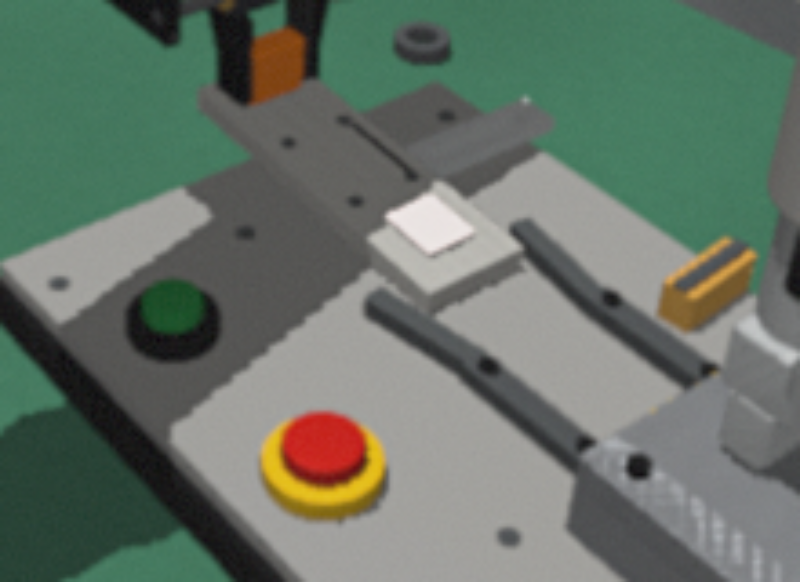

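The side view shows the nose centred between the flare tips, which are at (380,300) and (520,225), and still just above the platen. The bar's near end is close to the carrier's side at (415,165).

Run:
```python
from h import *;from cell import env
c=dict(np.load("top3.npz"));f=lambda p:[[270+(x+.5)/5-.5,130+(y+.5)/5-.5] for x,y in p]
print("bar end",cast(c,f([(140,180),(190,182)]),.048))
o=env.get_obs();y=np.radians(-5.4);n=np.array([np.cos(y),np.sin(y)])
for q in cast(c,f([(140,180),(190,182)]),.048): print("lateral of bar from TCP line",(q[:2]-o["tool_pos"][:2])@n)
print(*plan(o,[.5995,.0861,.128],-5.4))
```

```text
bar end [[ 0.62918852  0.01811088  0.048     ]
 [ 0.62847544 -0.00465774  0.048     ]]
lateral of bar from TCP line 0.035013720357667574
lateral of bar from TCP line 0.036446523095946176
shift cm [-0.1   0.03  1.02] rv [ 0.001 -0.001 -0.   ]
```

```bash
python3 -m creep '[[-0.1,0,0.4,0,0,0,0],[0,0,0.3,0,0,0,0],[0,0,0.2,0,0,0,0],[0,0,0,0,0,0,0]]';python3 - <<'E'
from h import *;from cell import env
o=env.get_obs();print(*plan(o,[.5995,.0861,.128],-5.4),o["wrist_torque"])
E
```

```text
time_s: 11.75
tool_pos: [0.6002, 0.0879, 0.1301]
tool_rot: [-179.9, -0.2, -5.3]
force: [0.1, 2.4, 0.5]
grip_width: 0.0337
shift cm [-0.06  0.18  0.21] rv [-0.001 -0.003  0.001] [-0.21878673  0.3104958  -0.12525152]
```

```bash
python3 -m creep '[[0,0,0.15,0,0,0,0],[0,0,0,0,0,0,0],[0,0,0,0,0,0,0.7],[0,0,0,0,0,0,0.7],[0,0,0,0,0,0,0.7],[0,0,0,0,0,0,0.7]]' 40;python3 - <<'E'
from h import *;from cell import env,optics
o=env.get_obs();print(*plan(o,[.5995,.0861,.128],-5.4))
a=optics.read_camera("top");np.savez("top5.npz",**a)
cv2.imwrite("pics/top5.png",cv2.resize(a["frame"][130:250,270:430],(800,600),interpolation=cv2.INTER_CUBIC))
E
```

```text
time_s: 12.35
tool_pos: [0.6011, 0.0853, 0.1292]
tool_rot: [180.0, -0.3, -5.5]
force: [-0.1, -0.4, -0.1]
grip_width: 0.0563
shift cm [-0.17 -0.06  0.12] rv [ 0.    -0.005 -0.001]
```

View pics/top5.png

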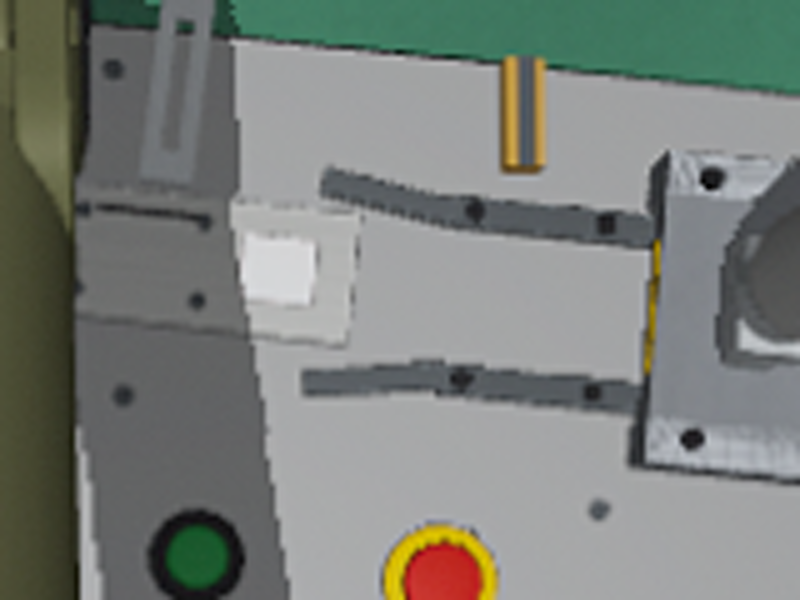

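The ×5 crop shows the carrier lying flat with its nose edge at (363,212)–(350,346), about 45 px inside the flare tips. The bar has not moved.

Run:
```python
from h import *;from cell import env
np.set_printoptions(precision=4,suppress=True)
c=dict(np.load("top5.npz"));f=lambda p:[[270+(x+.5)/5-.5,130+(y+.5)/5-.5] for x,y in p]
a=np.array([.578,-.1307,0]);yw=np.radians(-95.4);d=np.array([np.cos(yw),np.sin(yw),0]);n=np.array([-d[1],d[0],0])
N=cast(c,f([(363,212),(350,346)]),.054).mean(0);N[2]=0
print("nose",N,"along from mouth",(N-a)@d+.010,"lat",(N-a)@n)
e=cast(c,f([(85,187),(360,210),(80,320),(350,345)]),.054);print([np.degrees(np.arctan2(*(q-p)[1::-1])) for p,q in((e[0],e[1]),(e[2],e[3]))])
o=env.get_obs()["tool_pos"].copy();o[2]=0;print("tcp lat",(o-a)@n,"along",(o-a)@d)
```

```text
nose [ 0.5839 -0.0799  0.    ] along from mouth -0.0410873434767635 lat 0.0011294903568587296
[np.float64(-94.27597228143715), np.float64(-94.74250503831897)]
tcp lat 0.002692329567632646 along -0.21718222054870776
```

```bash
python3 -m creep '[[-0.15,0,0,0,0,0,0.7],[0,0,0,0,0,0,0],[0,0,0,0,0,0,0],[0,0,0,0,0,0,0],[0,0,0,0,0,0,0],[0,0,0,0,0,0,0]]' 30
python3 -m creep '[[0,1,0,0,0,0,0],[0,1,0,0,0,0,0],[0,1,0,0,0,0,0],[0,1,0,0,0,0,0],[0,0,0,0,0,0,0]]'
cat > st.py <<'E'
from h import *;from cell import env
o=env.get_obs();a=np.array([.578,-.1307,0]);yw=np.radians(-95.4);d=np.array([np.cos(yw),np.sin(yw),0]);n=np.array([-d[1],d[0],0])
p=o["tool_pos"]*[1,1,0];s=(p-a)@d
print("nose past mouth %.4f lat %.4f z %.4f push %.1f latF %.1f Fz %.1f"%(s+.010+.1665,(p-a)@n,o["tool_pos"][2],-o["force"]@d,o["force"]@n,o["force"][2]),plan(o,a+d*s+[0,0,.129],-5.4))
E
python3 st.py
```

```text
time_s: 13.0
tool_pos: [0.5996, 0.0852, 0.1294]
tool_rot: [180.0, -0.3, -5.5]
force: [0.5, -0.3, -0.2]
grip_width: 0.0341
time_s: 13.5
tool_pos: [0.5953, 0.0464, 0.1293]
tool_rot: [-179.8, -0.3, -5.3]
force: [0.6, -1.2, -0.1]
grip_width: 0.0343
nose past mouth -0.0014 lat 0.0006 z 0.1293 push -1.1 latF 0.7 Fz -0.1 ('shift cm', array([-0.06,  0.  ,  0.03]), 'rv', array([-0.004, -0.005,  0.002]))
```

```bash
python3 -m creep '[[0,1,0,0,0,0,0],[0,1,0,0,0,0,0],[0,1,0,0,0,0,0],[0,1,0,0,0,0,0]]';python3 st.py
python3 -m creep '[[0,1,0,0,0,0,0],[0,1,0,0,0,0,0],[0,1,0,0,0,0,0],[0,1,0,0,0,0,0]]';python3 st.py
```

```text
time_s: 13.9
tool_pos: [0.5913, 0.0092, 0.1293]
tool_rot: [-179.4, -0.2, -5.1]
force: [-0.2, 4.9, 1.5]
grip_width: 0.034
nose past mouth 0.0360 lat 0.0001 z 0.1293 push 4.8 latF -0.7 Fz 1.5 ('shift cm', array([-0.01,  0.  ,  0.03]), 'rv', array([-0.01 , -0.004,  0.005]))
time_s: 14.3
tool_pos: [0.5874, -0.0322, 0.1293]
tool_rot: [-179.3, -0.2, -5.0]
force: [0.1, 5.5, 2.7]
grip_width: 0.0338
nose past mouth 0.0776 lat 0.0000 z 0.1293 push 5.5 latF -0.4 Fz 2.7 ('shift cm', array([-0.  ,  0.  ,  0.03]), 'rv', array([-0.013, -0.004,  0.006]))
```

```bash
python3 -m creep '[[0,1,0,-0.01,-0.004,0.005,0],[0,1,0,0,0,0,0],[0,1,0,0,0,0,0],[0,1,0,0,0,0,0],[0,0.7,0,0,0,0,0],[0,0.4,0,0,0,0,0]]';python3 st.py
python3 -m creep '[[0,0.25,0,0,0,0,0],[0,0.25,0,0,0,0,0],[0,0.25,0,0,0,0,0]]';python3 st.py
```

```text
time_s: 14.9
tool_pos: [0.5824, -0.0889, 0.1294]
tool_rot: [-179.9, -0.1, -5.4]
force: [0.2, 4.2, 1.1]
grip_width: 0.0336
nose past mouth 0.1345 lat 0.0005 z 0.1294 push 4.2 latF -0.2 Fz 1.1 ('shift cm', array([-0.05,  0.  ,  0.04]), 'rv', array([-0.002, -0.001, -0.   ]))
time_s: 15.2
tool_pos: [0.5817, -0.0966, 0.1294]
tool_rot: [-179.8, -0.1, -5.4]
force: [0.2, 4.7, 1.3]
grip_width: 0.0338
nose past mouth 0.1422 lat 0.0005 z 0.1294 push 4.7 latF -0.2 Fz 1.3 ('shift cm', array([-0.05,  0.  ,  0.04]), 'rv', array([-0.003, -0.001, -0.   ]))
```

```bash
cat > chk.py <<'E'
import sys
from cell import env
f=-env.get_obs()["force"]@[-.0941,-.9956,0];print("push %.1f"%f);sys.exit(f>7.5)
E
python3 -m creep '[[0,0.15,0,0,0,0,0],[0,0.15,0,0,0,0,0]]' >/dev/null; python3 chk.py && python3 -m creep '[[0,0.15,0,0,0,0,0],[0,0.15,0,0,0,0,0]]' >/dev/null; python3 chk.py && python3 -m creep '[[0,0.15,0,0,0,0,0],[0,0.15,0,0,0,0,0]]'>/dev/null; python3 chk.py && python3 -m creep '[[0,0.15,0,0,0,0,0],[0,0.15,0,0,0,0,0]]'>/dev/null; python3 chk.py && python3 -m creep '[[0,0.15,0,0,0,0,0],[0,0.15,0,0,0,0,0]]'>/dev/null;python3 st.py
```

```text
push 3.9
push 3.9
push 3.9
push 3.9
nose past mouth 0.1448 lat 0.0005 z 0.1294 push 3.9 latF -0.1 Fz 1.6 ('shift cm', array([-0.05,  0.  ,  0.04]), 'rv', array([-0.003, -0.001,  0.001]))False
False
False
False
```

```bash
sed -i 's/sys.exit(f>7.5)/sys.exit(int(f>7.5))/' chk.py
python3 chk.py && python3 -m creep '[[0,0.15,0,0,0,0,0],[0,0.15,0,0,0,0,0]]' >/dev/null; python3 chk.py && python3 -m creep '[[0,0.15,0,0,0,0,0],[0,0.15,0,0,0,0,0]]' >/dev/null; python3 chk.py && python3 -m creep '[[0,0.15,0,0,0,0,0],[0,0.15,0,0,0,0,0]]'>/dev/null; python3 chk.py && python3 -m creep '[[0,0.15,0,0,0,0,0],[0,0.15,0,0,0,0,0]]'>/dev/null; python3 chk.py && python3 -m creep '[[0,0.15,0,0,0,0,0],[0,0.15,0,0,0,0,0]]'>/dev/null;python3 st.py
```

```text
push 3.9
push 4.2
push 4.2
push 4.1
push 5.1
nose past mouth 0.1602 lat 0.0006 z 0.1294 push 5.1 latF -0.2 Fz 0.9 ('shift cm', array([-0.06,  0.  ,  0.04]), 'rv', array([-0.004, -0.001,  0.002]))
```

```bash
python3 chk.py && python3 -m creep '[[0,0.12,0,0,0,0,0],[0,0.12,0,0,0,0,0]]' >/dev/null; python3 chk.py && python3 -m creep '[[0,0.12,0,0,0,0,0],[0,0.12,0,0,0,0,0]]' >/dev/null; python3 chk.py && python3 -m creep '[[0,0.12,0,0,0,0,0],[0,0.12,0,0,0,0,0]]'>/dev/null; python3 chk.py && python3 -m creep '[[0,0.12,0,0,0,0,0],[0,0.12,0,0,0,0,0]]'>/dev/null; python3 chk.py && python3 -m creep '[[0,0.12,0,0,0,0,0],[0,0.12,0,0,0,0,0]]'>/dev/null;python3 st.py
```

```text
push 5.1
push 4.1
push 5.1
push 4.4
push 4.0
nose past mouth 0.1731 lat 0.0006 z 0.1294 push 4.3 latF -0.4 Fz 1.2 ('shift cm', array([-0.06,  0.  ,  0.04]), 'rv', array([-0.004, -0.001,  0.002]))
```

```bash
python3 chk.py && python3 -m creep '[[0,0.12,0,0,0,0,0],[0,0.12,0,0,0,0,0]]' >/dev/null; python3 chk.py && python3 -m creep '[[0,0.12,0,0,0,0,0],[0,0.12,0,0,0,0,0]]' >/dev/null; python3 chk.py && python3 -m creep '[[0,0.12,0,0,0,0,0],[0,0.12,0,0,0,0,0]]'>/dev/null; python3 chk.py && python3 -m creep '[[0,0.12,0,0,0,0,0],[0,0.12,0,0,0,0,0]]'>/dev/null; python3 chk.py && python3 -m creep '[[0,0.12,0,0,0,0,0],[0,0.12,0,0,0,0,0]]'>/dev/null;python3 st.py
```

```text
push 4.3
push 4.8
push 3.5
push 4.2
push 6.3
nose past mouth 0.1833 lat 0.0007 z 0.1294 push 7.2 latF -0.9 Fz 2.7 ('shift cm', array([-0.07,  0.  ,  0.04]), 'rv', array([-0.008, -0.   ,  0.003]))
```

```bash
python3 -m creep '[[0,0.12,0,0,0,0,0]]'>/dev/null;python3 st.py;python3 -m creep '[[0,0.1,0,0,0,0,0]]'>/dev/null;python3 st.py
```

```text
nose past mouth 0.1834 lat 0.0007 z 0.1294 push 7.5 latF 0.1 Fz 2.7 ('shift cm', array([-0.07,  0.  ,  0.04]), 'rv', array([-0.01 ,  0.   ,  0.004]))
nose past mouth 0.1835 lat 0.0008 z 0.1294 push 6.3 latF -0.4 Fz 1.5 ('shift cm', array([-0.08,  0.  ,  0.04]), 'rv', array([-0.011,  0.   ,  0.004]))
```

```bash
python3 -m creep '[[0,0.2,0,-0.01,0,0.004,0]]'>/dev/null;python3 st.py;python3 -m creep '[[0,0.22,0,0,0,0,0]]'>/dev/null;python3 st.py
```

```text
nose past mouth 0.1836 lat 0.0007 z 0.1294 push 10.4 latF -1.2 Fz 3.1 ('shift cm', array([-0.07,  0.  ,  0.04]), 'rv', array([-0.004,  0.001,  0.001]))
nose past mouth 0.1838 lat 0.0008 z 0.1294 push 7.6 latF -0.8 Fz 1.6 ('shift cm', array([-0.08,  0.  ,  0.04]), 'rv', array([-0.007,  0.002,  0.003]))
```

```bash
python3 -m creep '[[0,0.3,0,-0.007,0.002,0.003,0]]'>/dev/null;python3 st.py;python3 -m creep '[[0,0.35,0,0,0,0,0]]'>/dev/null;python3 st.py
```

```text
nose past mouth 0.1839 lat 0.0008 z 0.1294 push 11.4 latF -2.0 Fz 3.1 ('shift cm', array([-0.08,  0.  ,  0.04]), 'rv', array([-0.004,  0.   ,  0.001]))
nose past mouth 0.1842 lat 0.0008 z 0.1294 push 10.3 latF -0.4 Fz 3.2 ('shift cm', array([-0.08,  0.  ,  0.04]), 'rv', array([-0.008,  0.001,  0.003]))
```

```bash
python3 -m creep '[[0,0.45,0,-0.005,0,0.002,0]]'>/dev/null;python3 st.py;python3 -m creep '[[0,0.45,0,0,0,0,0],[0,0.45,0,0,0,0,0]]'>/dev/null;python3 st.py
```

```text
nose past mouth 0.1845 lat 0.0009 z 0.1294 push 14.0 latF -1.4 Fz 5.0 ('shift cm', array([-0.09,  0.  ,  0.04]), 'rv', array([-0.009,  0.002,  0.004]))
nose past mouth 0.1853 lat 0.0010 z 0.1294 push 11.0 latF -1.2 Fz 3.6 ('shift cm', array([-0.1 , -0.  ,  0.04]), 'rv', array([-0.02 ,  0.004,  0.008]))
```

```bash
python3 -m creep '[[0,0.45,0,-0.01,0.002,0.004,0],[0,0.45,0,-0.005,0,0,0]]'>/dev/null;python3 st.py;python3 -m creep '[[0,0.45,0,0,0,0,0],[0,0.45,0,0,0,0,0]]'>/dev/null;python3 st.py
```

```text
nose past mouth 0.1855 lat 0.0010 z 0.1294 push 12.1 latF -0.9 Fz 4.5 ('shift cm', array([-0.1 , -0.  ,  0.04]), 'rv', array([-0.018,  0.005,  0.008]))
nose past mouth 0.1863 lat 0.0012 z 0.1293 push 11.8 latF -1.3 Fz 3.6 ('shift cm', array([-0.11, -0.  ,  0.03]), 'rv', array([-0.029,  0.007,  0.012]))
```

```bash
python3 -m creep '[[0,0.5,0,-0.02,0.004,0.008,0],[0,0.5,0,-0.02,0.003,0.004,0]]'>/dev/null;python3 st.py;python3 -m creep '[[0,0.5,0,-0.02,0,0.004,0],[0,0.5,0,-0.02,0,0,0]]'>/dev/null;python3 st.py
```

```text
nose past mouth 0.1856 lat 0.0009 z 0.1293 push 15.0 latF -2.1 Fz 5.2 ('shift cm', array([-0.09, -0.  ,  0.03]), 'rv', array([-0.005,  0.004,  0.005]))
nose past mouth 0.1846 lat 0.0011 z 0.1293 push 13.4 latF -0.9 Fz 4.8 ('shift cm', array([-0.11, -0.  ,  0.03]), 'rv', array([0.021, 0.007, 0.006]))
```

```bash
python3 -m creep '[[0,0.5,0,0,0.003,0.003,0],[0,0.52,0,0,0.003,0.003,0]]'>/dev/null;python3 st.py;python3 -m creep '[[0,0.52,0,-0.003,0,0,0],[0,0.52,0,-0.003,0,0,0],[0,0.52,0,-0.006,0,0,0]]'>/dev/null;python3 st.py
```

```text
nose past mouth 0.1852 lat 0.0009 z 0.1293 push 13.2 latF -2.4 Fz 5.0 ('shift cm', array([-0.09, -0.  ,  0.03]), 'rv', array([0.009, 0.004, 0.006]))
nose past mouth 0.1859 lat 0.0011 z 0.1293 push 12.9 latF -1.8 Fz 3.9 ('shift cm', array([-0.11, -0.  ,  0.03]), 'rv', array([-0.   ,  0.007,  0.012]))
```

```bash
python3 -m creep '[[0,0.4,0,0,0,0,0.6],[0,0.2,0,0,0,0,0.6],[0,0,0,0,0,0,0.6],[0,0,0,0,0,0,0.6],[0,0,0,0,0,0,0.6]]';python3 st.py
```

```text
time_s: 21.1
tool_pos: [0.5753, -0.1526, 0.1285]
tool_rot: [179.6, 0.6, -5.0]
force: [0.1, 0.3, 0.1]
grip_width: 0.0517
nose past mouth 0.1986 lat -0.0006 z 0.1285 push 0.3 latF 0.0 Fz 0.1 ('shift cm', array([ 0.06,  0.  , -0.05]), 'rv', array([0.008, 0.01 , 0.007]))
```

```bash
python3 -m creep '[[0,-0.3,-1,0.008,0.01,0.007,0.6],[0,0,-2,0,0,0,0.6],[0,0,-3,0,0,0,0.6],[0,-2,-3,0,0,0,0.6],[0,-3,0,0,0,0,0],[0,-3,0,0,0,0,0],[0,-3,0,0,0,0,0],[0,0,0,0,0,0,0]]';python3 - <<'E'
from h import *;from cell import env,optics
o=env.get_obs()
a=optics.read_camera("top");np.savez("top6.npz",**a)
k=blob(mask(a,(45,120,40),(85,255,255),(295,225,325,260)));print("green",cen(k),cv2.contourArea(k),cast(a,[cen(k)],.0585))
m=mask(a,(5,120,80),(22,255,255),(300,150,420,230));print(cast(a,[cen(blob(m))],.086))
print(*plan(o,[.4574,-.0085,.17],-5.4))
cv2.imwrite("pics/top6.png",cv2.resize(a["frame"][130:250,270:430],(800,600),interpolation=cv2.INTER_CUBIC))
E
```

```text
time_s: 21.9
tool_pos: [0.5867, -0.0396, 0.2278]
tool_rot: [-179.8, -0.4, -6.0]
force: [0.6, 0.4, 0.0]
grip_width: 0.028Traceback (most recent call last):
  File "<stdin>", line 4, in <module>
  File "h.py", line 28, in blob
    cs,_=cv2.findContours(m,cv2.RETR_EXTERNAL,cv2.CHAIN_APPROX_NONE);return max(cs,key=cv2.contourArea)
                                                                            ~~~^^^^^^^^^^^^^^^^^^^^^^^^
ValueError: max() iterable argument is empty
```

Run:
```python
from h import *;from cell import env,optics
o=env.get_obs();print(*plan(o,[.4574,-.0085,.17],-5.4))
T=dict(np.load("top0.npz"));S=dict(np.load("side0.npz"))
print([cast(c,[uv],.06)[0] for c,uv in((T,[308.97,240.97]),(S,[266.77,243.83]))])
```

```text
shift cm [-13.25  -2.01   5.7 ] rv [-0.001 -0.008 -0.013]
[array([ 0.45762938, -0.00863162,  0.06      ]), array([ 0.45328988, -0.01298044,  0.06      ])]
```

```bash
python3 -m creep '[[-3.3,-0.4,0,0,-0.004,-0.006,0],[-3.3,-0.4,0,0,-0.004,-0.006,0],[-3.3,-0.4,0,0,0,0,0],[-3,-0.4,1.5,0,0,0,0],[0,0,2,0,0,0,0],[0,0,2,0,0,0,0],[0,0,0,0,0,0,0]]';python3 - <<'E'
from h import *;from cell import env,optics
o=env.get_obs();print(*plan(o,[.4565,-.0095,.132],-5.4))
a=optics.read_camera("side");b=optics.read_camera("top");np.savez("top6.npz",**b)
cv2.imwrite("pics/f6.png",np.vstack([cv2.resize(a["frame"][160:310,220:480],(520,300)),cv2.resize(b["frame"][130:250,270:478],(520,300))]))
E
```

```text
time_s: 22.65
tool_pos: [0.4551, -0.0218, 0.1734]
tool_rot: [180.0, -0.3, -6.2]
force: [-1.2, 0.5, -0.4]
grip_width: 0.0006
shift cm [-0.01 -1.24  4.14] rv [ 0.    -0.006 -0.013]
```

View pics/f6.png

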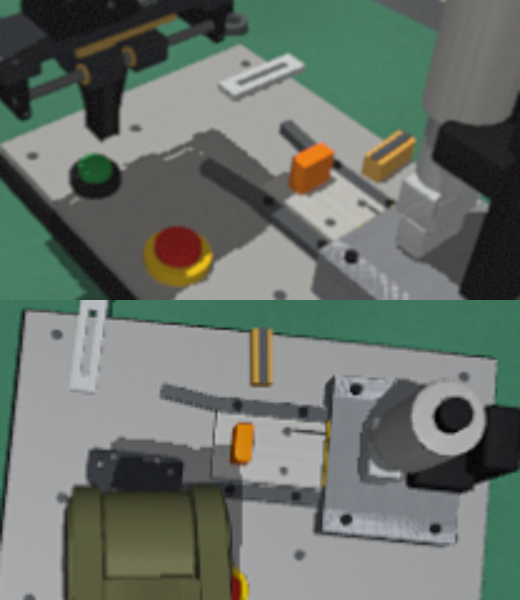

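The carrier lies flat and square in the channel with its nose under the bridge. The bystanders are in place and the closed fingers are above the green button.

```bash
python3 -m creep '[[0,-1.2,1,0,-0.006,-0.013,0],[0,0,1,0,0,0,0],[0,0,1,0,0,0,0],[0,0,0.4,0,0,0,0],[0,0,0,0,0,0,0]]';python3 - <<'E'
from h import *;from cell import env
o=env.get_obs();print(*plan(o,[.4565,-.0095,.125],-5.4))
E
```

```text
time_s: 23.25
tool_pos: [0.4614, -0.0092, 0.1414]
tool_rot: [-180.0, -0.5, -5.4]
force: [-0.2, -0.9, -0.3]
grip_width: 0.0003
shift cm [-0.5   0.08  1.63] rv [-0.001 -0.008  0.   ]
```

```bash
python3 -m creep '[[-0.5,0,0.4,0,-0.008,0,0],[0,0,0.4,0,0,0,0],[0,0,0.2,0,0,0,0]]';python3 -m creep '[[0,0,0.3,0,0,0,0],[0,0,0.3,0,0,0,0]]';python3 -m creep '[[0,0,0.3,0,0,0,0],[0,0,0.3,0,0,0,0]]'
```

```text
time_s: 23.55
tool_pos: [0.4565, -0.0089, 0.131]
tool_rot: [-179.9, -0.0, -5.4]
force: [0.3, 0.6, 2.3]
grip_width: 0.0003
time_s: 23.75
tool_pos: [0.4566, -0.0089, 0.1257]
tool_rot: [-179.9, -0.0, -5.4]
force: [-8.4, 0.3, 27.8]
grip_width: 0.0004
time_s: 23.95
tool_pos: [0.457, -0.0091, 0.1256]
tool_rot: [-179.8, 0.2, -5.4]
force: [-13.2, -1.3, 33.2]
grip_width: 0.0001
```

The button bottomed out after about 6 mm of travel. Next I retract and do a final check.

```bash
python3 -m creep '[[0,0,-1,0,0,0,0],[0,0,-2,0,0,0,0],[0,0,-3,0,0,0,0],[0,0,-3,0,0,0,0],[0,0,0,0,0,0,0],[0,0,0,0,0,0,0]]';python3 - <<'E'
from h import *;from cell import env,optics
T=dict(np.load("top6.npz"));a=optics.read_camera("top");s=optics.read_camera("side")
for c in(T,a): print(cen(blob(mask(c,(5,150,120),(22,255,255),(355,160,378,190)))))
k=blob(mask(s,(45,120,40),(85,255,255),(250,225,285,265)));print("green side",cen(k),cv2.contourArea(k),"before",cen(blob(mask(dict(np.load("side0.npz")),(45,120,40),(85,255,255),(250,225,285,265)))))
E
```

```text
time_s: 24.55
tool_pos: [0.4581, -0.0098, 0.2195]
tool_rot: [-179.7, 0.1, -5.5]
force: [-0.1, -0.4, -0.4]
grip_width: 0.0003
[366.9655172413793, 184.15804597701148]
[366.9655172413793, 184.15804597701148]
green side [266.94112060778724, 244.3057929724596] 175.5 before [266.9534450651769, 243.9208566108007]
```

```bash
python3 -c "
from cell import order
print(order.sign_off())"
```

```text
the job is handed in; nothing more can be done
None
```

I carried out every step of the task and handed the job in at about 25 s on the robot's clock. No verdict was reported.

**What I did:** I pinched the carrier by its grip block, turned it about 110° and laid it with its nose between the flared guides. Let go and seen from above, it lay about 1 mm off the centre line. I regripped it and slid it under the bridge until it met the stop. The total push was about 13–15 N for over half a second, against sliding friction of about 4.5 N. That puts roughly 8–10 N on the stop. I then let go while still pushing forward, and pressed the green button to the bottom of its travel (about 6 mm).

**Last checks:**
- **Carrier:** It lay flat and square in the channel with its nose under the bridge. The block's position in the image was unchanged by the button press.
- **Green button:** It came back up, with its cap within half a pixel of where it started in the side view.
- **Other things:** The slotted bar and the brass block looked undisturbed in the last picture, taken before the button press. The wrench was out of frame in my later pictures, but the arm never went near it.

**Not confirmed or not as expected:**
- **Contact with the stop:** I had no direct reading after release, so the lasting contact is inferred from the push and from friction holding the carrier.
- **Nose position:** The stop was felt about 93–96 mm past the entrance by my estimate, at or just beyond the stated 57–93 mm. I put this down to spring compression and calibration error.
- **Channel mouth:** It was about 35 mm further toward the bridge than the stated platen lengths implied; I used the image.

I viewed 10 pictures.

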